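# Set out the reagent make-up tray round a flask in its cork ring

## Task

Get the spill tray ready for making up reagent: stand the cork ring flat in the middle of the tray and seat the round-bottom flask upright in it, lowering it gently. Stand the blue-capped bottle to the left of the ring and the brown bottle to the right of it, in one row with it along the tray, and the small green-capped bottle straight behind the ring (away from you), each upright on the tray floor with a gap of about 2 cm to the ring. Do not disturb the red-capped bottle and the white-lidded cup, and tip nothing over.

Things in the scene. Friction and masses are not known exactly. Their poses are not given: they have to be found in the camera images.
- tray: low grey plastic spill tray, fixed, 280 x 200 mm, 14 mm high lip, inner floor 3 mm above the worktop. Origin: underside centre; its x axis runs across the short side, away from the robot; its y axis runs along the long side, to the left as the robot sees it; turned by up to 15 degrees
- cork_ring: natural cork flask ring, loose, 66 mm outer diameter, 30 mm high, 50 g, straight outside wall to be gripped across the full diameter; 45-degree conical seat in the top, from 52 mm wide at the rim down to a 28 mm through bore. Origin: underside centre, z up
- flask: clear glass round-bottom flask, yellow stopper, loose, 120 g. Origin: centre of the round bulb (radius 28 mm); z runs up the neck. Neck and stopper: a 25 mm cylinder 38 to 80 mm above the origin; grip there. Starts upright in the white stand, origin 37.6 mm above the worktop. Fully seated in the cork ring its origin is 43.6 mm above the ring underside; the seat centres it
- flask_stand: white plastic draining stand in which the flask stands at the start, fixed, round saucer 92 mm across with a 62 mm collar, 24 mm high. Origin: underside centre
- blue_bottle: white reagent bottle with a blue screw cap, loose, body 62 mm diameter, total height 130 mm, 270 g; cap 36 mm diameter, from 112 to 130 mm height. Origin: underside centre, z up
- amber_bottle: brown reagent bottle with a black screw cap, loose, body 52 mm diameter, total height 105 mm, 130 g; cap 31 mm diameter, from 91 to 105 mm height. Origin: underside centre, z up
- green_vial: small white reagent bottle with a green screw cap and a purple band, loose, body 33 mm diameter, total height 58 mm, 30 g; cap 23 mm diameter, from 52 to 58 mm height. Origin: underside centre, z up
- red_bottle: white reagent bottle with a red screw cap, loose, body 48 mm diameter, 95 mm high; not needed, stays where it is. Origin: underside centre
- white_cup: grey specimen cup with a white lid, loose, 63 mm diameter, 65 mm high; not needed, stays where it is. Origin: underside centre
There are look-alikes about, which are no part of the job. Leave any pink or purple look-alike of the flask alone.

How it is judged (in metres and radians):
At the end, for the whole second after the job is handed in: ring flat, within 15 mm of tray centre; flask fully seated in it, within 11 degrees of upright; blue-capped bottle left, brown right, green-capped behind, each within 22 mm of the tray centre line, upright on the tray floor, 5 to 37 mm clear of the ring; all at rest (horizontal distance between cork_ring and tray below 0.015 m and z of cork_ring in the frame of tray between 0 and 0.006 m and angle between each of cork_ring, blue_bottle, amber_bottle, green_vial's own z axis and vertical below 0.08 rad and z of blue_bottle in the frame of tray between 0 and 0.006 m and z of amber_bottle in the frame of tray between 0 and 0.006 m and z of green_vial in the frame of tray between 0 and 0.006 m and horizontal distance between flask and cork_ring below 0.006 m and z of flask in the frame of cork_ring between 0.04 and 0.048 m and angle between flask's own z axis and vertical below 0.2 rad and horizontal distance between blue_bottle and cork_ring between 0.069 and 0.101 m and x of blue_bottle in the frame of tray between -0.022 and 0.022 m and y of blue_bottle in the frame of tray above 0.03 m and horizontal distance between amber_bottle and cork_ring between 0.064 and 0.096 m and x of amber_bottle in the frame of tray between -0.022 and 0.022 m and y of amber_bottle in the frame of tray below -0.03 m and horizontal distance between green_vial and cork_ring between 0.0545 and 0.0865 m and y of green_vial in the frame of tray between -0.022 and 0.022 m and x of green_vial in the frame of tray above 0.03 m and linear speed of each of cork_ring, flask, blue_bottle, amber_bottle, green_vial below 0.01 m/s); the robot touches nothing.
It fails at once if the red-capped bottle or the white-lidded cup was moved more than 15 mm (distance of any of red_bottle, white_cup from where it was at the start of the episode above 0.015 m).
It fails at once if a bottle or the flask was tipped over (angle between any of flask, blue_bottle, amber_bottle, green_vial, red_bottle, white_cup's own z axis and vertical above 1 rad).
It fails at once if the flask was dropped or pressed hard onto the ring (over 30 N) (contact force between flask and cork_ring above 30 N).
It also fails if it takes over 131 s, if anything falls off the work surface, if the arm or the gripper's body presses on something with over 40 N, if the wrist force passes 120 N, or if a joint passes its speed limit or range.

## Robot

A 7-joint arm with a two-finger parallel gripper is mounted at the origin on a cart in front of the work surface, level with it; the furniture and walls round the work are solid. World frame = base frame: x ahead of the robot, y to its left, z up, the work surface at z = 0. Lengths are in m, angles in degrees, forces in N, time in s.
With the tool pointing down it reaches from about 0.425 to 0.875 m from the base axis. Payload 4.7 kg.
Tool frame: the origin (TCP) lies between the finger pads; the fingertips stand 8 mm ahead of it and the grasp point (between the pads) lies 11 mm behind it (env.tip_extent is the distance from the TCP to the fingertips, in m); z points along the fingers, y is the line along which they close (so a half turn about z gives the same grasp; the last joint's range is limited). The gripper opens to 87 mm and grips with 3 to 60 N. Pads are 19 mm wide; open, the fingers measure 117 mm over their backs; the gripper's body (75 mm by 190 mm) begins 51 mm behind the grasp point.
Start: joints at [76.667, 18.392, -4.016, 83.108, 1.295, 78.541, -3.26], TCP at [0.159, -0.63, 0.231] pointing down, gripper open.
Joint ranges: [-163.93, 163.93], [-17.29, 119.83], [-79.2, 71.16], [3.27, 140.29], [-89.18, 269.18], [5.43, 117.66], [-154.24, 154.24]. Speed limits (degrees/s): [147.25, 147.25, 180, 180, 180, 180, 180].

## Interface

Orientations are given as [roll, pitch, yaw] about the fixed x, y, z axes, in that order (R = Rz(yaw) Ry(pitch) Rx(roll)).
In Python, from cell import sensors, vision, workorder, env gives the robot as it stands.
- The arm moves only by the tool drive_tool, never from a script. Its argument "moves" is a list of rows, each an object of numbers: "x", "y", "z": the shift along the tool's x, y, z in mm; "rx", "ry", "rz": the turn, a rotation vector about the tool's x, y, z in rad; "fingers": the closure, from -1 (fully open) to 1 (shut). In form: [{"x": .., "y": .., "z": .., "rx": .., "ry": .., "rz": .., "fingers": ..}, ...]. A call has 1 to 20 rows; each row is the pose to reach, as a shift and turn from the pose commanded when the call began, along the tool's axes at that moment; what a row does not reach only later rows make up. A row lasts 1/8 s, in which the tool goes at most 62.5 mm and 10.7 degrees, less where a joint would pass 70% of its speed; a pose out of reach is approached as far as the arm can. A call with a gripper value outside its range is refused whole. The fingers move at their own pace and stop on an object; "force" is the grip in N (left out, the last holds). Time passes only in rows, so rows that repeat a pose let the fingers close. It gives the time, the measured TCP pose, the force, the opening and the grip force at its end, in the units of the state.
- sensors.get_obs(): the state, without advancing time (a new reading comes with each control period).
- vision.read_camera(name): name is "scene" or "top" or "wrist"; returns a dict with "image" (420x560x3 uint8, red, green, blue), "fx", "fy", "cx", "cy" (pixels), "k1" (the pictures are not rectified: a ray, as slopes to the right and down, at radius r is drawn at 1 + k1 r^2 times it, then the intrinsics apply), "R" (3x3) and "t" (3): a world point X has camera coordinates R X + t. Camera axes: x right, y down, z forward; pixel columns grow to the right and rows downward; lengths in m; the calibration is good to about 2 mm. A picture is of the moment at which its call begins. There is no depth.
- workorder.sign_off(): hands the job in; it is judged then, once.
The state is a dict: "time_s": time; "qpos": joint angles; "joint_velocities": joint speeds; "effort": joint torques, N m; "tool_pos": TCP position; "tool_rot": TCP orientation; "force": force on the tool from outside, world axes, zero at the start; "wrist_torque": the same for the moment, N m; "grip_width": finger opening in m; "grasp_force": force on a finger pad.
Only numpy, scipy, OpenCV 4.12 (cv2) and the standard library are available. Lean on these libraries where they do the work, as an engineer would, in place of code of your own. Each camera call takes 0.05 s, during which the arm holds its last target. There are 200 camera calls.

## Working session

There is one attempt and no reset: what is moved stays moved. The work goes in short steps, Python scripts to look and compute and a tool call to move; the robot and the scene stay as the last step left them, time stands still between calls to the robot, and variables do not carry over. Pictures are saved under pics/ and viewed, at most 14 in all, crops included, and the job is handed in when it is done.

Besides the shell and the picture viewer there is one more tool, called after ">>>" by a JSON object that holds its "fn" and its "kwargs", one argument or row to a line. drive_tool: Moves the arm, as the interface text tells. Its arguments: {"type":"object","properties":{"moves":{"type":"array"},"force":{"type":"number"}},"required":["moves"]}

```bash
mkdir -p pics; python3 - <<'E'
from cell import sensors, vision, env
import cv2,numpy as np
o=sensors.get_obs(); print(o['time_s'],o['tool_pos'],o['tool_rot'],o['grip_width'],env.tip_extent)
for n in("scene","top"):
    c=vision.read_camera(n); cv2.imwrite(f"pics/{n}0.png",c["image"][:,:,::-1])
    print(n,{k:np.round(v,4).tolist() for k,v in c.items() if k!="image"})
E
```

```text
0.0 [ 0.1586068  -0.62978764  0.22946208] [-1.79889645e+02  7.97019447e-03  1.41444000e+01] 0.08697921895903793 0.008
scene {'fx': 513.3242, 'fy': 513.3242, 'cx': 278.6123, 'cy': 213.2056, 'k1': -0.109, 'R': [[0.8587, -0.5123, -0.0085], [-0.3044, -0.4968, -0.8127], [0.4122, 0.7005, -0.5826]], 't': [-0.4047, 0.1817, 1.5249]}
top {'fx': 382.1735, 'fy': 382.1735, 'cx': 281.2255, 'cy': 212.8831, 'k1': -0.0034, 'R': [[0.0267, -0.9996, -0.0057], [-0.9951, -0.026, -0.0953], [0.0951, 0.0082, -0.9954]], 't': [-0.0387, 0.4523, 1.0815]}
```

View pics/scene0.png

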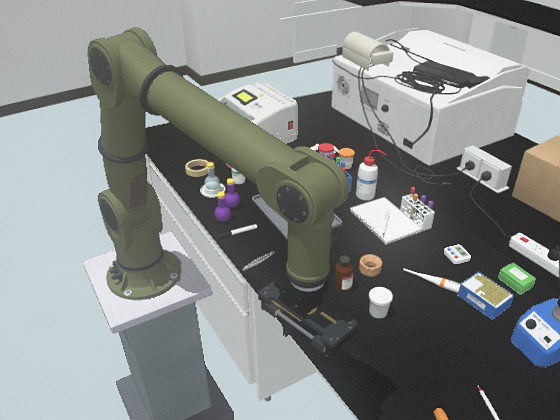

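View pics/top0.png

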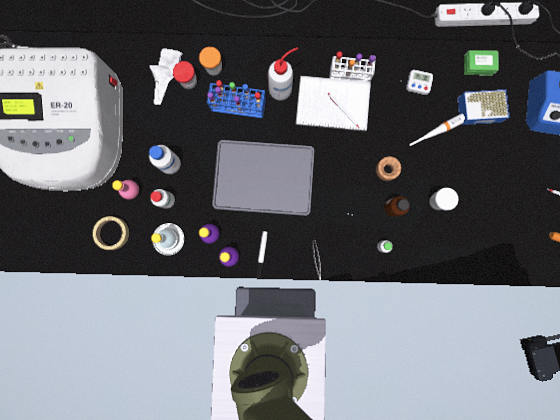

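Scene: tray around (264,177) in the top view, brown bottle (397,205), white-lidded cup (444,199), small green-capped bottle (386,246), blue cap (160,157), red cap (162,198).
- Ring candidates: cork-brown ring with a conical seat at (388,168) and a flat tape-like roll at (110,233). The first one fits.
- Flask candidates: clear in the white stand (167,238), pink (125,188), purple (208,233) and (228,257). The clear one fits.

I'll confirm both in an enlarged crop.

```bash
cat > h.py <<'E'
import numpy as np,cv2
from cell import sensors,vision
def ray(c,u,v,z):
    """pixel -> world xyz at height z"""
    K=np.array([[c['fx'],0,c['cx']],[0,c['fy'],c['cy']],[0,0,1.]])
    xd,yd=(u-c['cx'])/c['fx'],(v-c['cy'])/c['fy']; x,y=xd,yd
    for _ in range(20):
        s=1+c['k1']*(x*x+y*y); x,y=xd/s,yd/s
    R,t=np.array(c['R']),np.array(c['t']); d=R.T@[x,y,1]; o=-R.T@t
    return o+d*(z-o[2])/d[2]
def proj(c,X):
    p=np.array(c['R'])@X+c['t']; x,y=p[:2]/p[2]; s=1+c['k1']*(x*x+y*y)
    return c['fx']*x*s+c['cx'],c['fy']*y*s+c['cy']
def crop(im,u0,v0,u1,v1,s):
    return cv2.resize(im[v0:v1,u0:u1,::-1],None,fx=s,fy=s,interpolation=cv2.INTER_CUBIC)
E
python3 - <<'E'
from h import *
c=vision.read_camera("top"); im=c['image']
a=crop(im,90,140,230,265,4); b=crop(im,360,150,460,260,4)
a=a[:,:]; H=max(a.shape[0],b.shape[0]); 
a=cv2.copyMakeBorder(a,0,H-a.shape[0],0,0,0); b=cv2.copyMakeBorder(b,0,H-b.shape[0],0,0,0)
o=np.hstack([a,b]); o=cv2.resize(o,None,fx=800/o.shape[1],fy=800/o.shape[1]);print(o.shape, 800/960*4)
cv2.imwrite("pics/crop1.png",o)
for n,u,v,z in [("ring",388,168,.03),("amber",397,205,.105),("cup",444,199,.065),("vial",386,246,.058),("blue",160,157,.13),("red",162,198,.095),("flask",160,238,.118),("tape",110,233,.01)]:
    p=ray(c,u,v,z);print(n,p.round(4),np.hypot(*p[:2]).round(3))
# tray
hsv=cv2.cvtColor(im,cv2.COLOR_RGB2HSV); m=((hsv[...,2]>70)).astype(np.uint8); m[:, :205]=0;m[:,325:]=0;m[:135]=0;m[222:]=0
cs=max(cv2.findContours(m,0,1)[0],key=cv2.contourArea)
w=np.array([ray(c,*q[0],.014)[:2] for q in cs],np.float32)
r=cv2.minAreaRect(w*1000);print(r)
E
```

```text
(417, 800, 3) 3.3333333333333335
ring [ 0.5908 -0.332   0.03  ] 0.678
amber [ 0.4744 -0.3356  0.105 ] 0.581
cup [ 0.4996 -0.4778  0.065 ] 0.691
vial [ 0.3654 -0.3189  0.058 ] 0.485
blue [0.5828 0.2968 0.13  ] 0.654
red [0.4782 0.2966 0.095 ] 0.563
flask [0.3695 0.2885 0.118 ] 0.469
tape [0.3824 0.4701 0.01  ] 0.606
((558.68896484375, 29.277969360351562), (287.1814270019531, 207.9875030517578), 87.36058807373047)
```

View pics/crop1.png

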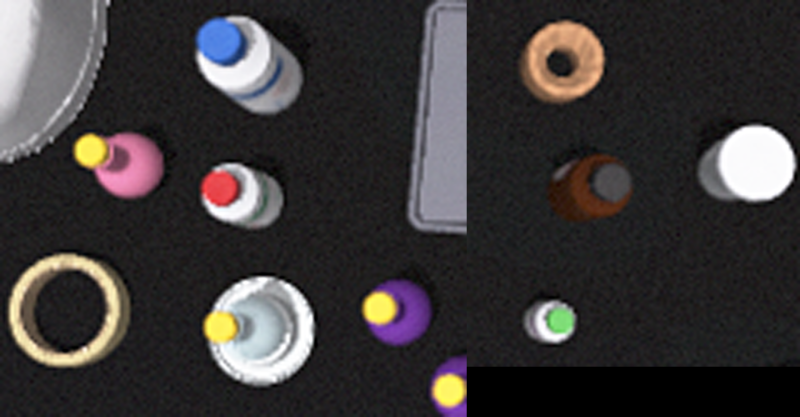

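The crop confirms both choices: the cork ring with a conical seat is at top (390,168), and the clear flask in the white stand has its stopper at (156,238). The other candidates are a tape roll and pink and purple flasks. Next I'll refine the positions by matching colour blobs to the projected shapes.

```bash
cat >> h.py <<'E'
def locate(c,lo,hi,win,r,z0,z1):
    """fit cylinder silhouette (r,z0..z1) centroid to HSV blob in window u0,v0,u1,v1"""
    hsv=cv2.cvtColor(c['image'],cv2.COLOR_RGB2HSV); m=cv2.inRange(hsv,np.array(lo),np.array(hi))
    k=np.zeros_like(m);k[win[1]:win[3],win[0]:win[2]]=1;m*=k
    m=cv2.morphologyEx(m,cv2.MORPH_CLOSE,np.ones((3,3)))
    b=max(cv2.findContours(m,0,1)[0],key=cv2.contourArea)
    f=np.zeros_like(m);cv2.drawContours(f,[b],-1,1,-1);v,u=np.nonzero(f);cen=np.array([u.mean(),v.mean()])
    X=ray(c,*cen,z1); th=np.linspace(0,6.28,60)
    def hull(X): return cv2.convexHull(np.float32([proj(c,[X[0]+r*np.cos(t),X[1]+r*np.sin(t),z]) for t in th for z in(z0,z1)]))
    for _ in range(6):
        h=hull(X);M=cv2.moments(h);q=np.array([M['m10'],M['m01']])/M['m00']
        X=X+ray(c,*cen,z1)-ray(c,*q,z1)
    return X[:2].round(4).tolist(),[len(u),round(cv2.contourArea(hull(X)))],cen.round(1).tolist()
E
python3 - <<'E'
from h import *
c=vision.read_camera("top")
print("blue",locate(c,(100,120,60),(125,255,255),(145,140,172,165),.018,.112,.130))
print("green",locate(c,(45,100,60),(80,255,255),(370,235,400,260),.0115,.052,.058))
print("flask",locate(c,(20,110,80),(35,255,255),(145,225,172,250),.0125,.1,.1176))
print("ring",locate(c,(3,60,50),(20,255,255),(370,150,408,185),.033,0,.03))
print("amber all",locate(c,(0,0,45),(180,255,255),(380,190,415,222),.026,0,.105))
print("amber cap",locate(c,(0,0,50),(180,75,140),(392,194,415,215),.0155,.091,.105))
print("stand",locate(c,(0,0,70),(180,255,255),(140,215,190,260),.046,0,.01))
E
```

```text
blue ([0.5971, 0.3114], [158, 177], [155.9, 152.4])
green ([0.3655, -0.3238], [44, 59], [387.5, 246.0])
flask ([0.3705, 0.3035], [76, 91], [155.4, 237.6])
ring ([0.5932, -0.3363], [504, 471], [388.2, 168.2])
amber all ([0.4771, -0.3483], [402, 490], [396.9, 206.0])
amber cap ([0.4775, -0.3546], [103, 124], [403.4, 204.3])
stand ([0.3702, 0.3023], [853, 813], [167.6, 238.8])
```

>>> {"fn": "drive_tool", "kwargs": {
  "moves": [
    {"x": 50, "y": -18, "z": 0, "rz": 0.1, "fingers": -1},
    {"x": 110, "y": -40, "z": 10, "rz": 0.2, "fingers": -1},
    {"x": 170, "y": -62, "z": 30, "rz": 0.292, "fingers": -1},
    {"x": 230, "y": -84, "z": 50, "rz": 0.292, "fingers": -1},
    {"x": 290, "y": -106, "z": 70, "rz": 0.292, "fingers": -1},
    {"x": 350, "y": -128, "z": 80, "rz": 0.292, "fingers": -1},
    {"x": 410, "y": -149, "z": 80, "rz": 0.292, "fingers": -1},
    {"x": 460, "y": -167, "z": 80, "rz": 0.292, "fingers": -1},
    {"x": 493, "y": -179, "z": 80, "rz": 0.292, "fingers": -1},
    {"x": 493, "y": -179, "z": 80, "rz": 0.292, "fingers": -1},
    {"x": 493, "y": -179, "z": 80, "rz": 0.292, "fingers": -1},
    {"x": 493, "y": -179, "z": 80, "rz": 0.292, "fingers": -1}
  ]
}}

```text
invalid input at $.moves[0]: expected keys x, y, z, rx, ry, rz, fingers
```

All seven keys are required.

>>> {"fn": "drive_tool", "kwargs": {
  "moves": [
    {"x": 50, "y": -18, "z": 0, "rx": 0, "ry": 0, "rz": 0.1, "fingers": -1},
    {"x": 110, "y": -40, "z": 10, "rx": 0, "ry": 0, "rz": 0.2, "fingers": -1},
    {"x": 170, "y": -62, "z": 30, "rx": 0, "ry": 0, "rz": 0.292, "fingers": -1},
    {"x": 230, "y": -84, "z": 50, "rx": 0, "ry": 0, "rz": 0.292, "fingers": -1},
    {"x": 290, "y": -106, "z": 70, "rx": 0, "ry": 0, "rz": 0.292, "fingers": -1},
    {"x": 350, "y": -128, "z": 80, "rx": 0, "ry": 0, "rz": 0.292, "fingers": -1},
    {"x": 410, "y": -149, "z": 80, "rx": 0, "ry": 0, "rz": 0.292, "fingers": -1},
    {"x": 460, "y": -167, "z": 80, "rx": 0, "ry": 0, "rz": 0.292, "fingers": -1},
    {"x": 493, "y": -179, "z": 80, "rx": 0, "ry": 0, "rz": 0.292, "fingers": -1},
    {"x": 493, "y": -179, "z": 80, "rx": 0, "ry": 0, "rz": 0.292, "fingers": -1},
    {"x": 493, "y": -179, "z": 80, "rx": 0, "ry": 0, "rz": 0.292, "fingers": -1},
    {"x": 493, "y": -179, "z": 80, "rx": 0, "ry": 0, "rz": 0.292, "fingers": -1}
  ]
}}

```text
time_s: 1.7
tool_pos: [0.5916, -0.3383, 0.1505]
tool_rot: [179.9, 0.1, -2.8]
force: [-0.5, 0.0, -0.5]
grip_width: 0.0866
grasp_force: 0.0
```

```bash
cat >> h.py <<'E'
from scipy.spatial.transform import Rotation as Ro
def go(x,y,z,yaw):
    """tool-frame shift (mm) and rz (rad) from the measured pose to a world TCP pose"""
    o=sensors.get_obs();R=Ro.from_euler('xyz',o['tool_rot'],degrees=True)
    G=Ro.from_euler('xyz',[180,0,yaw],degrees=True)
    print(o['tool_pos'].round(4),"->",(R.inv().apply(np.array([x,y,z])-o['tool_pos'])*1e3).round(1),"rot",(R.inv()*G).as_rotvec().round(3),"F",np.round(o['force'],1))
E
python3 - <<'E'
from h import *
c=vision.read_camera("wrist");cv2.imwrite("pics/w1.png",c['image'][:,:,::-1])
try: print(locate(c,(3,60,50),(20,255,255),(0,0,560,420),.033,0,.03))
except Exception as e: print(e)
go(.593,-.336,.012,-2.6)
E
```

```text
([0.5907, -0.3332], [3659, 3678], [274.3, 204.5])
[ 0.5917 -0.3382  0.1506] -> [  1.3  -2.4 138.6] rot [ 0.001  0.001 -0.003] F [-0.1 -0.2  0.4]
```

View pics/w1.png

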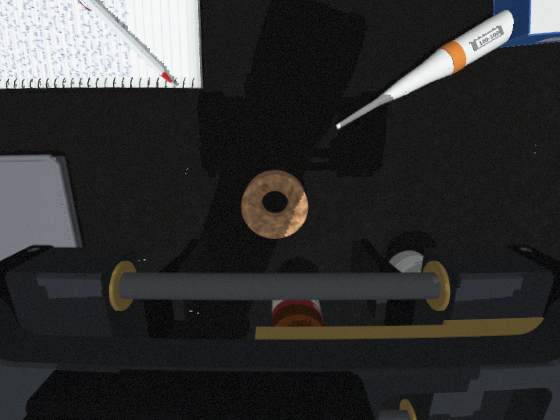

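The wrist view shows the ring at (275,204) between the fingers, with a 3 mm correction. I'll descend and grip.

>>> {"fn": "drive_tool", "kwargs": {
  "moves": [
    {"x": 0, "y": -3.5, "z": 40, "rx": 0, "ry": 0, "rz": 0, "fingers": -1},
    {"x": 0, "y": -3.5, "z": 80, "rx": 0, "ry": 0, "rz": 0, "fingers": -1},
    {"x": 0, "y": -3.5, "z": 110, "rx": 0, "ry": 0, "rz": 0, "fingers": -1},
    {"x": 0, "y": -3.5, "z": 130, "rx": 0, "ry": 0, "rz": 0, "fingers": -1},
    {"x": 0, "y": -3.5, "z": 137, "rx": 0, "ry": 0, "rz": 0, "fingers": -1},
    {"x": 0, "y": -3.5, "z": 137, "rx": 0, "ry": 0, "rz": 0, "fingers": -1},
    {"x": 0, "y": -3.5, "z": 137, "rx": 0, "ry": 0, "rz": 0, "fingers": -0.4},
    {"x": 0, "y": -3.5, "z": 137, "rx": 0, "ry": 0, "rz": 0, "fingers": 0},
    {"x": 0, "y": -3.5, "z": 137, "rx": 0, "ry": 0, "rz": 0, "fingers": 0.3},
    {"x": 0, "y": -3.5, "z": 137, "rx": 0, "ry": 0, "rz": 0, "fingers": 0.3},
    {"x": 0, "y": -3.5, "z": 137, "rx": 0, "ry": 0, "rz": 0, "fingers": 0.3},
    {"x": 0, "y": -3.5, "z": 137, "rx": 0, "ry": 0, "rz": 0, "fingers": 0.3}
  ],
  "force": 12
}}

```text
time_s: 3.25
tool_pos: [0.5937, -0.3331, 0.0143]
tool_rot: [180.0, -0.1, -2.6]
force: [-0.8, 0.7, 5.9]
grip_width: 0.0662
grasp_force: 12.0
```

```bash
python3 -c "
from h import *
go(.5587,.0293,.10,-2.6);go(.5587,.0293,.016,-2.6)"
```

```text
[ 0.5937 -0.3331  0.0143] -> [ -51.2 -360.4  -86. ] rot [ 0.001 -0.001  0.   ] F [-0.8  0.7  5.9]
[ 0.5937 -0.3331  0.0143] -> [ -51.3 -360.4   -2. ] rot [ 0.001 -0.001  0.   ] F [-0.8  0.7  5.9]
```

>>> {"fn": "drive_tool", "kwargs": {
  "moves": [
    {"x": 0, "y": 0, "z": -40, "rx": 0, "ry": 0, "rz": 0, "fingers": 0.3},
    {"x": 0, "y": 0, "z": -80, "rx": 0, "ry": 0, "rz": 0, "fingers": 0.3},
    {"x": -8, "y": -50, "z": -80, "rx": 0, "ry": 0, "rz": 0, "fingers": 0.3},
    {"x": -15, "y": -105, "z": -80, "rx": 0, "ry": 0, "rz": 0, "fingers": 0.3},
    {"x": -23, "y": -160, "z": -80, "rx": 0, "ry": 0, "rz": 0, "fingers": 0.3},
    {"x": -31, "y": -215, "z": -80, "rx": 0, "ry": 0, "rz": 0, "fingers": 0.3},
    {"x": -39, "y": -270, "z": -80, "rx": 0, "ry": 0, "rz": 0, "fingers": 0.3},
    {"x": -46, "y": -325, "z": -80, "rx": 0, "ry": 0, "rz": 0, "fingers": 0.3},
    {"x": -51, "y": -360, "z": -80, "rx": 0, "ry": 0, "rz": 0, "fingers": 0.3},
    {"x": -51, "y": -360, "z": -80, "rx": 0, "ry": 0, "rz": 0, "fingers": 0.3},
    {"x": -51, "y": -360, "z": -50, "rx": 0, "ry": 0, "rz": 0, "fingers": 0.3},
    {"x": -51, "y": -360, "z": -25, "rx": 0, "ry": 0, "rz": 0, "fingers": 0.3},
    {"x": -51, "y": -360, "z": -10, "rx": 0, "ry": 0, "rz": 0, "fingers": 0.3},
    {"x": -51, "y": -360, "z": -5, "rx": 0, "ry": 0, "rz": 0, "fingers": 0.3},
    {"x": -51, "y": -360, "z": -2.5, "rx": 0, "ry": 0, "rz": 0, "fingers": 0.3},
    {"x": -51, "y": -360, "z": -2.5, "rx": 0, "ry": 0, "rz": 0, "fingers": 0.3}
  ]
}}

```text
time_s: 5.25
tool_pos: [0.5593, 0.0287, 0.0172]
tool_rot: [180.0, -0.1, -2.6]
force: [-1.4, -0.5, 2.3]
grip_width: 0.0663
grasp_force: 12.0
```

Release, rise, then look at the tray.

>>> {"fn": "drive_tool", "kwargs": {
  "moves": [
    {"x": 0, "y": 0, "z": 0, "rx": 0, "ry": 0, "rz": 0, "fingers": -0.8},
    {"x": 0, "y": 0, "z": 0, "rx": 0, "ry": 0, "rz": 0, "fingers": -1},
    {"x": 0, "y": 0, "z": 0, "rx": 0, "ry": 0, "rz": 0, "fingers": -1},
    {"x": 0, "y": 0, "z": -30, "rx": 0, "ry": 0, "rz": 0, "fingers": -1},
    {"x": 0, "y": 0, "z": -85, "rx": 0, "ry": 0, "rz": 0, "fingers": -1},
    {"x": -20, "y": 50, "z": -110, "rx": 0, "ry": 0, "rz": 0, "fingers": -1},
    {"x": -50, "y": 105, "z": -110, "rx": 0, "ry": 0, "rz": 0, "fingers": -1},
    {"x": -80, "y": 160, "z": -110, "rx": 0, "ry": 0, "rz": 0, "fingers": -1},
    {"x": -110, "y": 215, "z": -110, "rx": 0, "ry": 0, "rz": 0, "fingers": -1},
    {"x": -140, "y": 270, "z": -110, "rx": 0, "ry": 0, "rz": 0, "fingers": -1},
    {"x": -170, "y": 320, "z": -110, "rx": 0, "ry": 0, "rz": 0, "fingers": -1},
    {"x": -178, "y": 345, "z": -110, "rx": 0, "ry": 0, "rz": 0, "fingers": -1},
    {"x": -178, "y": 345, "z": -110, "rx": 0, "ry": 0, "rz": 0, "fingers": -1},
    {"x": -178, "y": 345, "z": -110, "rx": 0, "ry": 0, "rz": 0, "fingers": -1}
  ]
}}

```text
time_s: 7.0
tool_pos: [0.3658, -0.3064, 0.126]
tool_rot: [-180.0, -0.0, -2.5]
force: [0.7, 0.1, -0.3]
grip_width: 0.0869
grasp_force: 0.0
```

```bash
python3 - <<'E'
from h import *
c=vision.read_camera("top");cv2.imwrite("pics/t2.png",crop(c['image'],190,120,470,280,2.8))
print("ring",locate(c,(3,60,50),(20,255,255),(235,150,300,205),.033,.003,.033))
w=vision.read_camera("wrist")
try: print("vial",locate(w,(45,100,60),(80,255,255),(0,0,560,420),.0115,.052,.058))
except Exception as e: print(e)
print("vial top",locate(c,(45,100,60),(80,255,255),(370,235,400,260),.0115,.052,.058))
go(.3655,-.3238,.029,-2.6)
E
```

```text
ring ([0.5596, 0.0266], [428, 440], [263.9, 176.1])
vial ([0.3639, -0.3208], [542, 664], [298.0, 224.6])Traceback (most recent call last):
  File "<stdin>", line 7, in <module>
  File "h.py", line 21, in locate
    b=max(cv2.findContours(m,0,1)[0],key=cv2.contourArea)
ValueError: max() iterable argument is empty
```

View pics/t2.png

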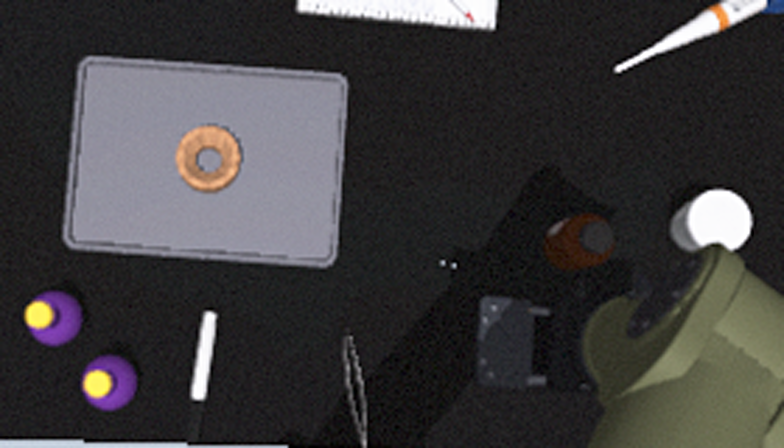

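The picture shows the ring flat in the tray middle (crop 209,158). Now the vial.

>>> {"fn": "drive_tool", "kwargs": {
  "moves": [
    {"x": -1, "y": 15.5, "z": 0, "rx": 0, "ry": 0, "rz": 0, "fingers": -0.6},
    {"x": -1, "y": 15.5, "z": 30, "rx": 0, "ry": 0, "rz": 0, "fingers": -0.5},
    {"x": -1, "y": 15.5, "z": 60, "rx": 0, "ry": 0, "rz": 0, "fingers": -0.5},
    {"x": -1, "y": 15.5, "z": 85, "rx": 0, "ry": 0, "rz": 0, "fingers": -0.5},
    {"x": -1, "y": 15.5, "z": 97, "rx": 0, "ry": 0, "rz": 0, "fingers": -0.3},
    {"x": -1, "y": 15.5, "z": 97, "rx": 0, "ry": 0, "rz": 0, "fingers": 0},
    {"x": -1, "y": 15.5, "z": 97, "rx": 0, "ry": 0, "rz": 0, "fingers": 0.3},
    {"x": -1, "y": 15.5, "z": 97, "rx": 0, "ry": 0, "rz": 0, "fingers": 0.7},
    {"x": -1, "y": 15.5, "z": 97, "rx": 0, "ry": 0, "rz": 0, "fingers": 0.8},
    {"x": -1, "y": 15.5, "z": 97, "rx": 0, "ry": 0, "rz": 0, "fingers": 0.8},
    {"x": -1, "y": 15.5, "z": 97, "rx": 0, "ry": 0, "rz": 0, "fingers": 0.8}
  ],
  "force": 8
}}

```text
time_s: 8.48
tool_pos: [0.3641, -0.3234, 0.03]
tool_rot: [179.9, -0.1, -2.6]
force: [-0.2, 0.2, 5.6]
grip_width: 0.0317
grasp_force: 8.0
```

```bash
python3 - <<'E'
from h import *
a=np.radians(-2.6);r=np.array([.5594,.028])
ex=np.array([np.cos(a),np.sin(a)]);ey=np.array([-np.sin(a),np.cos(a)])
print("vial",r+.0715*ex,"blue",r+.086*ey,"amber",r-.081*ey)
v=r+.0715*ex
go(*v,.10,-2.6);go(*v,.032,-2.6)
E
```

```text
vial [0.6308264  0.02475655] blue [0.56330122 0.11391147] amber [ 0.5557256  -0.05291662]
[ 0.3641 -0.3234  0.03  ] -> [ 250.8 -359.8  -70.1] rot [ 0.001 -0.001  0.   ] F [-0.2  0.2  5.6]
[ 0.3641 -0.3234  0.03  ] -> [ 250.7 -359.9   -2.1] rot [ 0.001 -0.001  0.   ] F [-0.2  0.2  5.6]
```

>>> {"fn": "drive_tool", "kwargs": {
  "moves": [
    {"x": 0, "y": 0, "z": -40, "rx": 0, "ry": 0, "rz": 0, "fingers": 0.8},
    {"x": 0, "y": 0, "z": -80, "rx": 0, "ry": 0, "rz": 0, "fingers": 0.8},
    {"x": 20, "y": -40, "z": -80, "rx": 0, "ry": 0, "rz": 0, "fingers": 0.8},
    {"x": 50, "y": -90, "z": -80, "rx": 0, "ry": 0, "rz": 0, "fingers": 0.8},
    {"x": 85, "y": -135, "z": -80, "rx": 0, "ry": 0, "rz": 0, "fingers": 0.8},
    {"x": 120, "y": -180, "z": -80, "rx": 0, "ry": 0, "rz": 0, "fingers": 0.8},
    {"x": 155, "y": -225, "z": -80, "rx": 0, "ry": 0, "rz": 0, "fingers": 0.8},
    {"x": 190, "y": -270, "z": -80, "rx": 0, "ry": 0, "rz": 0, "fingers": 0.8},
    {"x": 220, "y": -315, "z": -80, "rx": 0, "ry": 0, "rz": 0, "fingers": 0.8},
    {"x": 245, "y": -350, "z": -80, "rx": 0, "ry": 0, "rz": 0, "fingers": 0.8},
    {"x": 251, "y": -360, "z": -80, "rx": 0, "ry": 0, "rz": 0, "fingers": 0.8},
    {"x": 251, "y": -360, "z": -80, "rx": 0, "ry": 0, "rz": 0, "fingers": 0.8},
    {"x": 251, "y": -360, "z": -50, "rx": 0, "ry": 0, "rz": 0, "fingers": 0.8},
    {"x": 251, "y": -360, "z": -25, "rx": 0, "ry": 0, "rz": 0, "fingers": 0.8},
    {"x": 251, "y": -360, "z": -10, "rx": 0, "ry": 0, "rz": 0, "fingers": 0.8},
    {"x": 251, "y": -360, "z": -5, "rx": 0, "ry": 0, "rz": 0, "fingers": 0.8},
    {"x": 251, "y": -360, "z": -2.5, "rx": 0, "ry": 0, "rz": 0, "fingers": 0.8},
    {"x": 251, "y": -360, "z": -2.5, "rx": 0, "ry": 0, "rz": 0, "fingers": 0.8}
  ]
}}

```text
time_s: 10.72
tool_pos: [0.6313, 0.0247, 0.033]
tool_rot: [180.0, -0.1, -2.6]
force: [-1.7, -1.2, 2.5]
grip_width: 0.0319
grasp_force: 8.0
```

>>> {"fn": "drive_tool", "kwargs": {
  "moves": [
    {"x": 0, "y": 0, "z": 0, "rx": 0, "ry": 0, "rz": 0, "fingers": 0},
    {"x": 0, "y": 0, "z": 0, "rx": 0, "ry": 0, "rz": 0, "fingers": -0.3},
    {"x": 0, "y": 0, "z": 0, "rx": 0, "ry": 0, "rz": 0, "fingers": -0.4},
    {"x": 0, "y": 0, "z": -40, "rx": 0, "ry": 0, "rz": 0, "fingers": -0.4},
    {"x": 0, "y": 0, "z": -90, "rx": 0, "ry": 0, "rz": 0, "fingers": -0.4},
    {"x": -10, "y": 30, "z": -127, "rx": 0, "ry": 0, "rz": -0.16, "fingers": -0.5},
    {"x": -25, "y": 70, "z": -127, "rx": 0, "ry": 0, "rz": -0.32, "fingers": -0.6},
    {"x": -40, "y": 115, "z": -127, "rx": 0, "ry": 0, "rz": -0.48, "fingers": -0.8},
    {"x": -55, "y": 160, "z": -127, "rx": 0, "ry": 0, "rz": -0.64, "fingers": -1},
    {"x": -70, "y": 205, "z": -127, "rx": 0, "ry": 0, "rz": -0.8, "fingers": -1},
    {"x": -90, "y": 250, "z": -127, "rx": 0, "ry": 0, "rz": -0.96, "fingers": -1},
    {"x": -105, "y": 295, "z": -127, "rx": 0, "ry": 0, "rz": -1.12, "fingers": -1},
    {"x": -120, "y": 340, "z": -127, "rx": 0, "ry": 0, "rz": -1.28, "fingers": -1},
    {"x": -132, "y": 370, "z": -127, "rx": 0, "ry": 0, "rz": -1.43, "fingers": -1},
    {"x": -137, "y": 384, "z": -127, "rx": 0, "ry": 0, "rz": -1.571, "fingers": -1},
    {"x": -137, "y": 384, "z": -127, "rx": 0, "ry": 0, "rz": -1.571, "fingers": -1},
    {"x": -137, "y": 384, "z": -127, "rx": 0, "ry": 0, "rz": -1.571, "fingers": -1},
    {"x": -137, "y": 384, "z": -127, "rx": 0, "ry": 0, "rz": -1.571, "fingers": -1}
  ]
}}

```text
time_s: 12.98
tool_pos: [0.4771, -0.3507, 0.1586]
tool_rot: [180.0, -0.0, 87.5]
force: [0.1, -0.3, -0.5]
grip_width: 0.0871
grasp_force: 0.0
```

```bash
python3 - <<'E'
from h import *
c=vision.read_camera("top");w=vision.read_camera("wrist")
print("ring",locate(c,(3,60,50),(20,255,255),(235,150,300,205),.033,.003,.033))
print("vial",locate(c,(45,100,60),(80,255,255),(240,130,300,180),.0115,.055,.061))
cv2.imwrite("pics/w3.png",w['image'][:,:,::-1])
go(.477,-.353,.051,87.4)
E
```

```text
ring ([0.5595, 0.0265], [427, 440], [264.0, 176.2])
vial ([0.632, 0.0222], [33, 55], [265.6, 148.5])
[ 0.4769 -0.3511  0.1587] -> [ -1.9   0.2 107.7] rot [0.    0.    0.001] F [-1.   0.5  0.6]
```

View pics/w3.png

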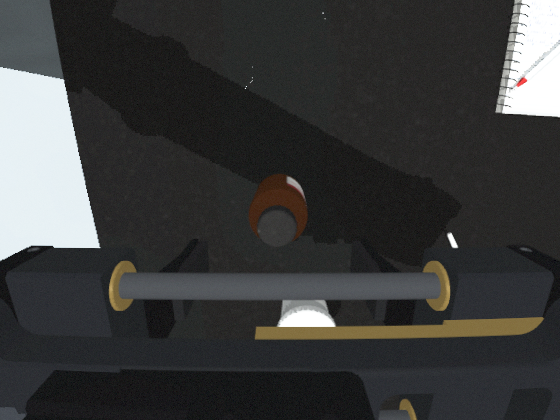

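The wrist view shows the brown bottle's cap at (276,226), centred between the fingers. I'll descend and grip the body.

>>> {"fn": "drive_tool", "kwargs": {
  "moves": [
    {"x": -1.5, "y": 0, "z": 30, "rx": 0, "ry": 0, "rz": 0, "fingers": -0.9},
    {"x": -1.5, "y": 0, "z": 60, "rx": 0, "ry": 0, "rz": 0, "fingers": -0.9},
    {"x": -1.5, "y": 0, "z": 85, "rx": 0, "ry": 0, "rz": 0, "fingers": -0.9},
    {"x": -1.5, "y": 0, "z": 100, "rx": 0, "ry": 0, "rz": 0, "fingers": -0.9},
    {"x": -1.5, "y": 0, "z": 107, "rx": 0, "ry": 0, "rz": 0, "fingers": -0.9},
    {"x": -1.5, "y": 0, "z": 107, "rx": 0, "ry": 0, "rz": 0, "fingers": -0.5},
    {"x": -1.5, "y": 0, "z": 107, "rx": 0, "ry": 0, "rz": 0, "fingers": -0.25},
    {"x": -1.5, "y": 0, "z": 107, "rx": 0, "ry": 0, "rz": 0, "fingers": 0},
    {"x": -1.5, "y": 0, "z": 107, "rx": 0, "ry": 0, "rz": 0, "fingers": 0.3},
    {"x": -1.5, "y": 0, "z": 107, "rx": 0, "ry": 0, "rz": 0, "fingers": 0.3},
    {"x": -1.5, "y": 0, "z": 107, "rx": 0, "ry": 0, "rz": 0, "fingers": 0.3}
  ],
  "force": 15
}}

```text
time_s: 14.45
tool_pos: [0.4764, -0.3538, 0.0521]
tool_rot: [180.0, 0.0, 87.4]
force: [-1.5, 0.9, 4.0]
grip_width: 0.0509
grasp_force: 14.9
```

```bash
python3 -c "
from h import *
go(.5557,-.054,.10,87.4)"
```

```text
[ 0.4764 -0.3538  0.0521] -> [303.1  65.7 -48.1] rot [0.    0.001 0.   ] F [-1.5  0.9  4. ]
```

>>> {"fn": "drive_tool", "kwargs": {
  "moves": [
    {"x": 0, "y": 0, "z": -35, "rx": 0, "ry": 0, "rz": 0, "fingers": 0.3},
    {"x": 0, "y": 0, "z": -70, "rx": 0, "ry": 0, "rz": 0, "fingers": 0.3},
    {"x": 30, "y": 6, "z": -70, "rx": 0, "ry": 0, "rz": 0, "fingers": 0.3},
    {"x": 75, "y": 16, "z": -70, "rx": 0, "ry": 0, "rz": 0, "fingers": 0.3},
    {"x": 125, "y": 27, "z": -70, "rx": 0, "ry": 0, "rz": 0, "fingers": 0.3},
    {"x": 175, "y": 38, "z": -70, "rx": 0, "ry": 0, "rz": 0, "fingers": 0.3},
    {"x": 225, "y": 49, "z": -70, "rx": 0, "ry": 0, "rz": 0, "fingers": 0.3},
    {"x": 270, "y": 59, "z": -70, "rx": 0, "ry": 0, "rz": 0, "fingers": 0.3},
    {"x": 295, "y": 64, "z": -70, "rx": 0, "ry": 0, "rz": 0, "fingers": 0.3},
    {"x": 303, "y": 66, "z": -70, "rx": 0, "ry": 0, "rz": 0, "fingers": 0.3},
    {"x": 303, "y": 66, "z": -70, "rx": 0, "ry": 0, "rz": 0, "fingers": 0.3},
    {"x": 303, "y": 66, "z": -45, "rx": 0, "ry": 0, "rz": 0, "fingers": 0.3},
    {"x": 303, "y": 66, "z": -25, "rx": 0, "ry": 0, "rz": 0, "fingers": 0.3},
    {"x": 303, "y": 66, "z": -10, "rx": 0, "ry": 0, "rz": 0, "fingers": 0.3},
    {"x": 303, "y": 66, "z": -5, "rx": 0, "ry": 0, "rz": 0, "fingers": 0.3},
    {"x": 303, "y": 66, "z": -2.5, "rx": 0, "ry": 0, "rz": 0, "fingers": 0.3},
    {"x": 303, "y": 66, "z": -2.5, "rx": 0, "ry": 0, "rz": 0, "fingers": 0.3}
  ]
}}

```text
time_s: 16.58
tool_pos: [0.556, -0.054, 0.0551]
tool_rot: [180.0, 0.0, 87.4]
force: [-2.2, -0.8, 4.0]
grip_width: 0.0506
grasp_force: 14.9
```

>>> {"fn": "drive_tool", "kwargs": {
  "moves": [
    {"x": 0, "y": 0, "z": 0, "rx": 0, "ry": 0, "rz": 0, "fingers": -0.5},
    {"x": 0, "y": 0, "z": 0, "rx": 0, "ry": 0, "rz": 0, "fingers": -0.8},
    {"x": 0, "y": 0, "z": 0, "rx": 0, "ry": 0, "rz": 0, "fingers": -0.8},
    {"x": 0, "y": 0, "z": -40, "rx": 0, "ry": 0, "rz": 0, "fingers": -0.8},
    {"x": 0, "y": 0, "z": -90, "rx": 0, "ry": 0, "rz": 0, "fingers": -0.8},
    {"x": 10, "y": 0, "z": -140, "rx": 0, "ry": 0, "rz": 0, "fingers": -0.9},
    {"x": 55, "y": 4, "z": -145, "rx": 0, "ry": 0, "rz": 0, "fingers": -0.9},
    {"x": 110, "y": 8, "z": -145, "rx": 0, "ry": 0, "rz": 0, "fingers": -0.9},
    {"x": 165, "y": 11, "z": -145, "rx": 0, "ry": 0, "rz": 0, "fingers": -0.9},
    {"x": 220, "y": 15, "z": -145, "rx": 0, "ry": 0, "rz": 0, "fingers": -0.9},
    {"x": 275, "y": 19, "z": -145, "rx": 0, "ry": 0, "rz": 0, "fingers": -0.9},
    {"x": 330, "y": 22, "z": -145, "rx": 0, "ry": 0, "rz": 0, "fingers": -0.9},
    {"x": 367, "y": 24, "z": -145, "rx": 0, "ry": 0, "rz": 0, "fingers": -0.9},
    {"x": 367, "y": 24, "z": -145, "rx": 0, "ry": 0, "rz": 0, "fingers": -0.9},
    {"x": 367, "y": 24, "z": -145, "rx": 0, "ry": 0, "rz": 0, "fingers": -0.9}
  ]
}}

```text
time_s: 18.45
tool_pos: [0.5965, 0.3108, 0.1986]
tool_rot: [-180.0, 0.1, 87.4]
force: [1.2, -0.4, -0.2]
grip_width: 0.0826
grasp_force: 0.0
```

```bash
python3 - <<'E'
from h import *
c=vision.read_camera("top");w=vision.read_camera("wrist")
print("ring",locate(c,(3,60,50),(20,255,255),(235,150,300,205),.033,.003,.033))
print("amber",locate(c,(0,60,40),(20,255,255),(287,155,315,205),.026,.003,.08))
cv2.imwrite("pics/t4.png",np.vstack([crop(c['image'],130,120,330,220,2.6),crop(w['image'],100,120,460,320,520/360)]))
try: print("blue w",locate(w,(100,120,60),(125,255,255),(180,100,380,300),.018,.112,.130))
except Exception as e: print(e)
go(.597,.311,.072,87.4)
E
```

```text
ring ([0.5595, 0.0265], [430, 440], [264.0, 176.2])
amber ([0.5536, -0.0586], [155, 350], [293.4, 177.1])
blue w ([0.5953, 0.3141], [1504, 1698], [277.0, 216.6])
[0.597  0.3097 0.1989] -> [ 1.500e+00 -1.000e-01  1.269e+02] rot [ 0.     0.001 -0.002] F [-0.7  0.1  0.7]
```

View pics/t4.png

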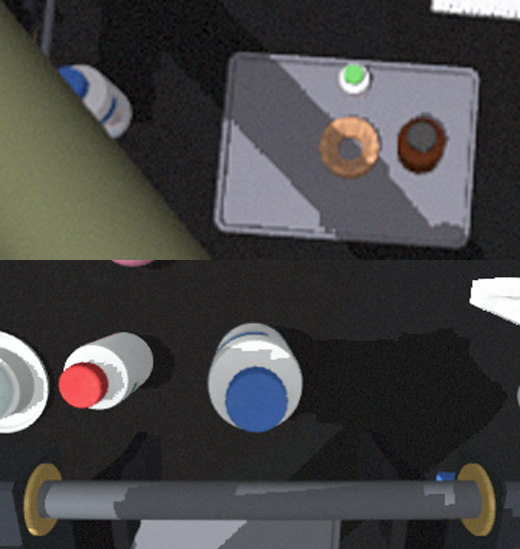

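The upper picture shows the vial behind the ring (353,75) and the brown bottle to its right (423,143), both upright. The lower one shows the blue cap (257,400), which I'll go to, and the red cap clear to the left (83,385).

>>> {"fn": "drive_tool", "kwargs": {
  "moves": [
    {"x": 2.5, "y": -1, "z": 20, "rx": 0, "ry": 0, "rz": 0, "fingers": -0.9},
    {"x": 2.5, "y": -1, "z": 50, "rx": 0, "ry": 0, "rz": 0, "fingers": -0.9},
    {"x": 2.5, "y": -1, "z": 80, "rx": 0, "ry": 0, "rz": 0, "fingers": -0.9},
    {"x": 2.5, "y": -1, "z": 105, "rx": 0, "ry": 0, "rz": 0, "fingers": -0.9},
    {"x": 2.5, "y": -1, "z": 120, "rx": 0, "ry": 0, "rz": 0, "fingers": -0.9},
    {"x": 2.5, "y": -1, "z": 125, "rx": 0, "ry": 0, "rz": 0, "fingers": -0.9},
    {"x": 2.5, "y": -1, "z": 125, "rx": 0, "ry": 0, "rz": 0, "fingers": -0.6},
    {"x": 2.5, "y": -1, "z": 125, "rx": 0, "ry": 0, "rz": 0, "fingers": -0.4},
    {"x": 2.5, "y": -1, "z": 125, "rx": 0, "ry": 0, "rz": 0, "fingers": 0},
    {"x": 2.5, "y": -1, "z": 125, "rx": 0, "ry": 0, "rz": 0, "fingers": 0.1},
    {"x": 2.5, "y": -1, "z": 125, "rx": 0, "ry": 0, "rz": 0, "fingers": 0.1},
    {"x": 2.5, "y": -1, "z": 125, "rx": 0, "ry": 0, "rz": 0, "fingers": 0.1}
  ],
  "force": 25
}}

```text
time_s: 20.05
tool_pos: [0.5954, 0.3147, 0.0749]
tool_rot: [180.0, -0.0, 87.4]
force: [-2.7, -1.0, 5.2]
grip_width: 0.0605
grasp_force: 24.9
```

```bash
python3 -c "
from h import *
go(.5633,.1135,.10,87.4)"
```

```text
[0.5954 0.3147 0.0749] -> [-202.4  -23.1  -25.2] rot [ 0.001 -0.     0.001] F [-2.7 -1.   5.2]
```

>>> {"fn": "drive_tool", "kwargs": {
  "moves": [
    {"x": 0, "y": 0, "z": -30, "rx": 0, "ry": 0, "rz": 0, "fingers": 0.1},
    {"x": 0, "y": 0, "z": -60, "rx": 0, "ry": 0, "rz": 0, "fingers": 0.1},
    {"x": -25, "y": -3, "z": -60, "rx": 0, "ry": 0, "rz": 0, "fingers": 0.1},
    {"x": -65, "y": -7, "z": -60, "rx": 0, "ry": 0, "rz": 0, "fingers": 0.1},
    {"x": -110, "y": -12, "z": -60, "rx": 0, "ry": 0, "rz": 0, "fingers": 0.1},
    {"x": -155, "y": -18, "z": -60, "rx": 0, "ry": 0, "rz": 0, "fingers": 0.1},
    {"x": -187, "y": -22, "z": -60, "rx": 0, "ry": 0, "rz": 0, "fingers": 0.1},
    {"x": -202, "y": -23, "z": -60, "rx": 0, "ry": 0, "rz": 0, "fingers": 0.1},
    {"x": -202, "y": -23, "z": -60, "rx": 0, "ry": 0, "rz": 0, "fingers": 0.1},
    {"x": -202, "y": -23, "z": -40, "rx": 0, "ry": 0, "rz": 0, "fingers": 0.1},
    {"x": -202, "y": -23, "z": -22, "rx": 0, "ry": 0, "rz": 0, "fingers": 0.1},
    {"x": -202, "y": -23, "z": -10, "rx": 0, "ry": 0, "rz": 0, "fingers": 0.1},
    {"x": -202, "y": -23, "z": -5, "rx": 0, "ry": 0, "rz": 0, "fingers": 0.1},
    {"x": -202, "y": -23, "z": -2.5, "rx": 0, "ry": 0, "rz": 0, "fingers": 0.1},
    {"x": -202, "y": -23, "z": -2.5, "rx": 0, "ry": 0, "rz": 0, "fingers": 0.1}
  ]
}}

```text
time_s: 21.92
tool_pos: [0.5628, 0.1141, 0.0779]
tool_rot: [-179.9, 0.0, 87.5]
force: [-5.1, -0.4, 6.7]
grip_width: 0.0609
grasp_force: 25.0
```

>>> {"fn": "drive_tool", "kwargs": {
  "moves": [
    {"x": 0, "y": 0, "z": 0, "rx": 0, "ry": 0, "rz": 0, "fingers": -0.5},
    {"x": 0, "y": 0, "z": 0, "rx": 0, "ry": 0, "rz": 0, "fingers": -0.9},
    {"x": 0, "y": 0, "z": 0, "rx": 0, "ry": 0, "rz": 0, "fingers": -0.9},
    {"x": 0, "y": 0, "z": -35, "rx": 0, "ry": 0, "rz": 0, "fingers": -0.9},
    {"x": 0, "y": 0, "z": -85, "rx": 0, "ry": 0, "rz": 0, "fingers": -0.9},
    {"x": 5, "y": -5, "z": -120, "rx": 0, "ry": 0, "rz": 0, "fingers": -0.9},
    {"x": 35, "y": -40, "z": -120, "rx": 0, "ry": 0, "rz": 0, "fingers": -0.7},
    {"x": 72, "y": -80, "z": -120, "rx": 0, "ry": 0, "rz": 0, "fingers": -0.5},
    {"x": 108, "y": -120, "z": -120, "rx": 0, "ry": 0, "rz": 0, "fingers": -0.4},
    {"x": 144, "y": -160, "z": -120, "rx": 0, "ry": 0, "rz": 0, "fingers": -0.3},
    {"x": 180, "y": -201, "z": -120, "rx": 0, "ry": 0, "rz": 0, "fingers": -0.3},
    {"x": 180, "y": -201, "z": -120, "rx": 0, "ry": 0, "rz": 0, "fingers": -0.3},
    {"x": 180, "y": -201, "z": -120, "rx": 0, "ry": 0, "rz": 0, "fingers": -0.3}
  ]
}}

```text
time_s: 23.55
tool_pos: [0.3712, 0.3021, 0.1966]
tool_rot: [179.9, 0.0, 87.4]
force: [-0.6, -0.9, 0.2]
grip_width: 0.0567
grasp_force: 0.0
```

```bash
python3 - <<'E'
from h import *
c=vision.read_camera("top");w=vision.read_camera("wrist")
print("ring",locate(c,(3,60,50),(20,255,255),(235,150,300,205),.033,.003,.033))
cv2.imwrite("pics/t5.png",np.vstack([crop(c['image'],130,120,330,220,2.6),crop(w['image'],100,120,460,320,520/360)]))
try: print("blue",locate(c,(100,120,60),(125,255,255),(205,140,260,205),.018,.115,.133))
except Exception as e: print(e)
try: print("stopper w",locate(w,(20,110,80),(35,255,255),(220,100,340,260),.0125,.1,.1176))
except Exception as e: print(e)
go(.3705,.303,.0895,87.4)
E
```

```text
ring ([0.5594, 0.0265], [428, 440], [264.0, 176.2])
blue ([0.5651, 0.1107], [138, 166], [230.3, 165.8])
stopper w ([0.3681, 0.3032], [704, 802], [274.9, 215.9])
[0.3718 0.3013 0.1965] -> [  1.6  -1.3 107. ] rot [ 0.     0.    -0.002] F [-0.4  0.4 -0.5]
```

View pics/t5.png

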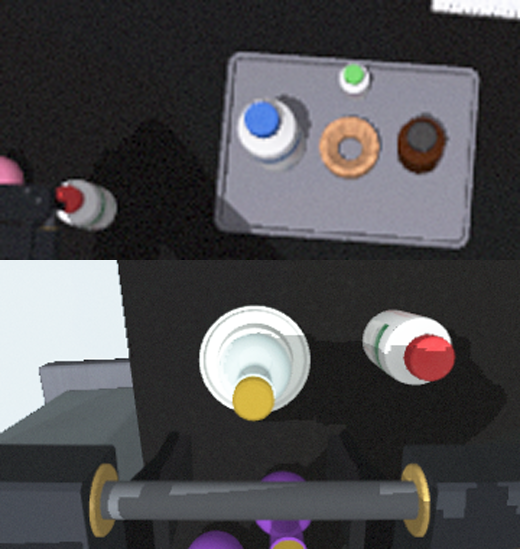

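The blue bottle now stands left of the ring (263,118 in the upper crop). The wrist crop shows the clear flask's stopper at (253,397), between the fingers. Grip the neck.

>>> {"fn": "drive_tool", "kwargs": {
  "moves": [
    {"x": 1, "y": -1.5, "z": 25, "rx": 0, "ry": 0, "rz": 0, "fingers": -0.3},
    {"x": 1, "y": -1.5, "z": 55, "rx": 0, "ry": 0, "rz": 0, "fingers": -0.3},
    {"x": 1, "y": -1.5, "z": 80, "rx": 0, "ry": 0, "rz": 0, "fingers": -0.3},
    {"x": 1, "y": -1.5, "z": 100, "rx": 0, "ry": 0, "rz": 0, "fingers": -0.3},
    {"x": 1, "y": -1.5, "z": 106, "rx": 0, "ry": 0, "rz": 0, "fingers": -0.3},
    {"x": 1, "y": -1.5, "z": 106, "rx": 0, "ry": 0, "rz": 0, "fingers": -0.1},
    {"x": 1, "y": -1.5, "z": 106, "rx": 0, "ry": 0, "rz": 0, "fingers": 0.1},
    {"x": 1, "y": -1.5, "z": 106, "rx": 0, "ry": 0, "rz": 0, "fingers": 0.3},
    {"x": 1, "y": -1.5, "z": 106, "rx": 0, "ry": 0, "rz": 0, "fingers": 0.5},
    {"x": 1, "y": -1.5, "z": 106, "rx": 0, "ry": 0, "rz": 0, "fingers": 0.7},
    {"x": 1, "y": -1.5, "z": 106, "rx": 0, "ry": 0, "rz": 0, "fingers": 0.8},
    {"x": 1, "y": -1.5, "z": 106, "rx": 0, "ry": 0, "rz": 0, "fingers": 0.8},
    {"x": 1, "y": -1.5, "z": 106, "rx": 0, "ry": 0, "rz": 0, "fingers": 0.8}
  ],
  "force": 12
}}

```text
time_s: 25.28
tool_pos: [0.3691, 0.3036, 0.0907]
tool_rot: [-180.0, -0.0, 87.4]
force: [-2.2, 0.1, 4.7]
grip_width: 0.0249
grasp_force: 12.0
```

```bash
python3 -c "
from h import *
go(.5594,.0273,.13,87.4)"
```

```text
[0.3691 0.3036 0.0907] -> [-267.5  202.5  -39.3] rot [-0.    -0.     0.001] F [-2.2  0.1  4.7]
```

>>> {"fn": "drive_tool", "kwargs": {
  "moves": [
    {"x": 0, "y": 0, "z": -25, "rx": 0, "ry": 0, "rz": 0, "fingers": 0.8},
    {"x": 0, "y": 0, "z": -60, "rx": 0, "ry": 0, "rz": 0, "fingers": 0.8},
    {"x": 0, "y": 0, "z": -100, "rx": 0, "ry": 0, "rz": 0, "fingers": 0.8},
    {"x": 0, "y": 0, "z": -140, "rx": 0, "ry": 0, "rz": 0, "fingers": 0.8},
    {"x": -20, "y": 15, "z": -145, "rx": 0, "ry": 0, "rz": 0, "fingers": 0.8},
    {"x": -50, "y": 38, "z": -145, "rx": 0, "ry": 0, "rz": 0, "fingers": 0.8},
    {"x": -85, "y": 64, "z": -145, "rx": 0, "ry": 0, "rz": 0, "fingers": 0.8},
    {"x": -120, "y": 91, "z": -145, "rx": 0, "ry": 0, "rz": 0, "fingers": 0.8},
    {"x": -155, "y": 117, "z": -145, "rx": 0, "ry": 0, "rz": 0, "fingers": 0.8},
    {"x": -190, "y": 144, "z": -145, "rx": 0, "ry": 0, "rz": 0, "fingers": 0.8},
    {"x": -220, "y": 167, "z": -145, "rx": 0, "ry": 0, "rz": 0, "fingers": 0.8},
    {"x": -245, "y": 186, "z": -145, "rx": 0, "ry": 0, "rz": 0, "fingers": 0.8},
    {"x": -262, "y": 199, "z": -145, "rx": 0, "ry": 0, "rz": 0, "fingers": 0.8},
    {"x": -267.5, "y": 202.5, "z": -145, "rx": 0, "ry": 0, "rz": 0, "fingers": 0.8},
    {"x": -267.5, "y": 202.5, "z": -140, "rx": 0, "ry": 0, "rz": 0, "fingers": 0.8},
    {"x": -267.5, "y": 202.5, "z": -110, "rx": 0, "ry": 0, "rz": 0, "fingers": 0.8},
    {"x": -267.5, "y": 202.5, "z": -75, "rx": 0, "ry": 0, "rz": 0, "fingers": 0.8},
    {"x": -267.5, "y": 202.5, "z": -50, "rx": 0, "ry": 0, "rz": 0, "fingers": 0.8},
    {"x": -267.5, "y": 202.5, "z": -35, "rx": 0, "ry": 0, "rz": 0, "fingers": 0.8},
    {"x": -267.5, "y": 202.5, "z": -35, "rx": 0, "ry": 0, "rz": 0, "fingers": 0.8}
  ]
}}

```text
time_s: 27.78
tool_pos: [0.5585, 0.0279, 0.1248]
tool_rot: [-179.9, -0.0, 87.5]
force: [0.3, -1.2, -1.0]
grip_width: 0.0247
grasp_force: 12.0
```

```bash
python3 - <<'E'
from h import *
go(.5594,.0273,.0997,87.4)
c=vision.read_camera("scene");cv2.imwrite("pics/s6.png",crop(c['image'],230,150,370,270,5))
E
```

```text
[0.5585 0.0279 0.1248] -> [-0.6  1.  25.1] rot [-0.002 -0.     0.002] F [ 0.3 -1.2 -1. ]
```

View pics/s6.png

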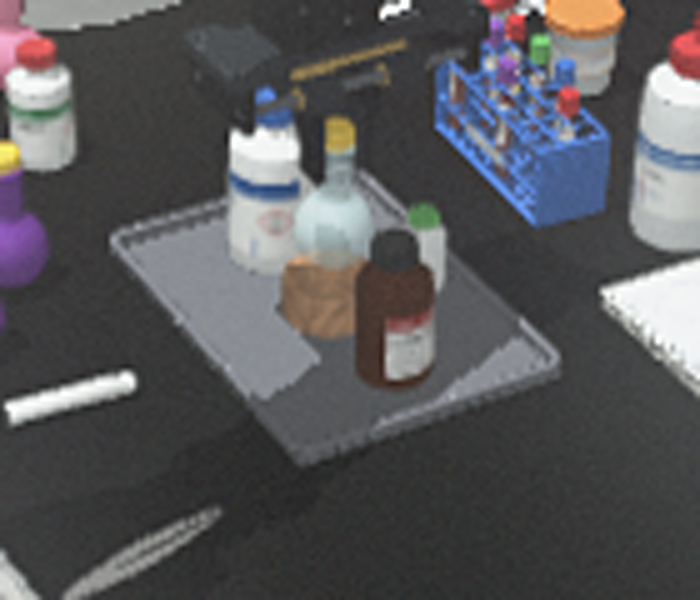

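The scene crop shows the flask (335,215) upright, held just over the ring (325,290), with all three bottles standing. I'll lower it slowly.

>>> {"fn": "drive_tool", "kwargs": {
  "moves": [
    {"x": 0, "y": 0.5, "z": 6, "rx": 0, "ry": 0, "rz": 0, "fingers": 0.8},
    {"x": 0, "y": 0.5, "z": 11, "rx": 0, "ry": 0, "rz": 0, "fingers": 0.8},
    {"x": 0, "y": 0.5, "z": 15, "rx": 0, "ry": 0, "rz": 0, "fingers": 0.8},
    {"x": 0, "y": 0.5, "z": 18, "rx": 0, "ry": 0, "rz": 0, "fingers": 0.8},
    {"x": 0, "y": 0.5, "z": 20, "rx": 0, "ry": 0, "rz": 0, "fingers": 0.8},
    {"x": 0, "y": 0.5, "z": 21, "rx": 0, "ry": 0, "rz": 0, "fingers": 0.8},
    {"x": 0, "y": 0.5, "z": 22, "rx": 0, "ry": 0, "rz": 0, "fingers": 0.8},
    {"x": 0, "y": 0.5, "z": 22, "rx": 0, "ry": 0, "rz": 0, "fingers": 0.8}
  ],
  "force": 6
}}

```text
time_s: 28.82
tool_pos: [0.5599, 0.0271, 0.1035]
tool_rot: [-180.0, 0.0, 87.4]
force: [0.4, 0.4, -1.5]
grip_width: 0.0248
grasp_force: 6.0
```

>>> {"fn": "drive_tool", "kwargs": {
  "moves": [
    {"x": 0, "y": 0, "z": 0.7, "rx": 0, "ry": 0, "rz": 0, "fingers": 0.8},
    {"x": 0, "y": 0, "z": 1.4, "rx": 0, "ry": 0, "rz": 0, "fingers": 0.8},
    {"x": 0, "y": 0, "z": 2, "rx": 0, "ry": 0, "rz": 0, "fingers": 0.8},
    {"x": 0, "y": 0, "z": 2.5, "rx": 0, "ry": 0, "rz": 0, "fingers": 0.8},
    {"x": 0, "y": 0, "z": 2.5, "rx": 0, "ry": 0, "rz": 0, "fingers": 0.8}
  ]
}}

```text
time_s: 29.45
tool_pos: [0.5603, 0.028, 0.1026]
tool_rot: [179.9, -0.0, 87.5]
force: [-2.6, 1.5, 9.3]
grip_width: 0.0248
grasp_force: 6.0
```

>>> {"fn": "drive_tool", "kwargs": {
  "moves": [
    {"x": 0.5, "y": -1, "z": 0, "rx": 0, "ry": 0, "rz": 0, "fingers": 0.8},
    {"x": 1, "y": -2, "z": 0, "rx": 0, "ry": 0, "rz": 0, "fingers": 0.8},
    {"x": 1, "y": -2, "z": 0, "rx": 0, "ry": 0, "rz": 0, "fingers": 0.8},
    {"x": 1, "y": -2, "z": 0, "rx": 0, "ry": 0, "rz": 0, "fingers": 0.8}
  ],
  "force": 3
}}

```text
time_s: 29.95
tool_pos: [0.5579, 0.0282, 0.1008]
tool_rot: [-180.0, -0.0, 87.4]
force: [-1.0, 1.7, 0.5]
grip_width: 0.0245
grasp_force: 3.0
```

Contact eased and the flask sank. I'll go down a touch further, then release.

>>> {"fn": "drive_tool", "kwargs": {
  "moves": [
    {"x": 0.5, "y": 0, "z": 0.5, "rx": 0, "ry": 0, "rz": 0, "fingers": 0.8},
    {"x": 0.5, "y": 0, "z": 1, "rx": 0, "ry": 0, "rz": 0, "fingers": 0.8},
    {"x": 0.5, "y": 0, "z": 1, "rx": 0, "ry": 0, "rz": 0, "fingers": 0.8}
  ]
}}

```text
time_s: 30.32
tool_pos: [0.5581, 0.0288, 0.1002]
tool_rot: [180.0, -0.0, 87.4]
force: [-0.8, 0.5, 4.7]
grip_width: 0.0248
grasp_force: 3.0
```

>>> {"fn": "drive_tool", "kwargs": {
  "moves": [
    {"x": 0, "y": 0, "z": 0, "rx": 0, "ry": 0, "rz": 0, "fingers": 0.3},
    {"x": 0, "y": 0, "z": 0, "rx": 0, "ry": 0, "rz": 0, "fingers": 0},
    {"x": 0, "y": 0, "z": 0, "rx": 0, "ry": 0, "rz": 0, "fingers": -0.1},
    {"x": 0, "y": 0, "z": 0, "rx": 0, "ry": 0, "rz": 0, "fingers": -0.1},
    {"x": 0, "y": 0, "z": -20, "rx": 0, "ry": 0, "rz": 0, "fingers": -0.1},
    {"x": 0, "y": 0, "z": -60, "rx": 0, "ry": 0, "rz": 0, "fingers": -0.1},
    {"x": 0, "y": 0, "z": -110, "rx": 0, "ry": 0, "rz": 0, "fingers": -0.1},
    {"x": -50, "y": 0, "z": -120, "rx": 0, "ry": 0, "rz": 0, "fingers": -0.1},
    {"x": -105, "y": 0, "z": -120, "rx": 0, "ry": 0, "rz": 0, "fingers": -0.1},
    {"x": -160, "y": 0, "z": -120, "rx": 0, "ry": 0, "rz": 0, "fingers": -0.1},
    {"x": -215, "y": 0, "z": -120, "rx": 0, "ry": 0, "rz": 0, "fingers": -0.1},
    {"x": -270, "y": 0, "z": -120, "rx": 0, "ry": 0, "rz": 0, "fingers": -0.1},
    {"x": -300, "y": 0, "z": -120, "rx": 0, "ry": 0, "rz": 0, "fingers": -0.1},
    {"x": -300, "y": 0, "z": -120, "rx": 0, "ry": 0, "rz": 0, "fingers": -0.1},
    {"x": -300, "y": 0, "z": -120, "rx": 0, "ry": 0, "rz": 0, "fingers": -0.1}
  ]
}}

```text
time_s: 32.2
tool_pos: [0.5451, -0.2695, 0.221]
tool_rot: [179.9, -0.0, 87.5]
force: [-0.5, 0.4, -0.5]
grip_width: 0.048
grasp_force: 0.0
```

```bash
python3 - <<'E'
from h import *
c=vision.read_camera("top");s=vision.read_camera("scene")
cv2.imwrite("pics/f7.png",np.hstack([crop(c['image'],205,130,325,220,3.3),crop(s['image'],240,160,349,250,3.3)[:297]]))
def L(n,*a):
    try: print(n,locate(*a))
    except Exception as e: print(n,e)
L("ring",c,(3,60,50),(20,255,255),(245,150,285,205),.033,.003,.033)
L("stopper",c,(20,110,80),(35,255,255),(240,150,300,205),.0125,.109,.1266)
L("blue",c,(100,120,60),(125,255,255),(205,140,260,205),.018,.115,.133)
L("vial",c,(45,100,60),(80,255,255),(240,130,300,180),.0115,.055,.061)
L("amber",c,(0,60,40),(20,255,255),(285,155,315,205),.026,.003,.08)
L("red",c,(172,120,60),(180,255,255),(145,185,172,210),.014,.082,.095)
E
```

```text
ring ([0.5471, 0.0221], [133, 439], [265.3, 180.4])
stopper ([0.5597, 0.0365], [71, 82], [258.3, 169.0])
blue ([0.565, 0.1106], [139, 166], [230.3, 165.8])
vial ([0.6322, 0.0226], [33, 55], [265.5, 148.4])
amber ([0.5587, -0.0543], [284, 352], [291.9, 175.2])
red ([0.4837, 0.3169], [95, 99], [155.4, 196.1])
```

View pics/f7.png

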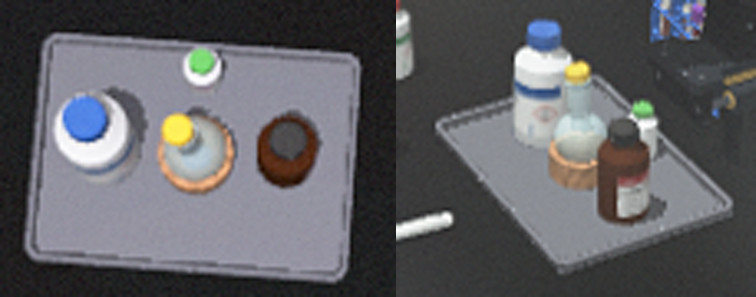

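The layout is right, but the stopper seems to lean left of the ring centre, so I'll measure the tilt.

```bash
python3 - <<'E'
from h import *
from scipy.optimize import least_squares
c=vision.read_camera("top");s=vision.read_camera("scene")
def cen(c,lo,hi,w):
    m=cv2.inRange(cv2.cvtColor(c['image'],cv2.COLOR_RGB2HSV),np.array(lo),np.array(hi))
    v,u=np.nonzero(m[w[1]:w[3],w[0]:w[2]]);return np.array([u.mean()+w[0],v.mean()+w[1]]),len(u)
Y=((20,110,80),(35,255,255))
pt,n1=cen(c,*Y,(245,150,275,190));ps,n2=cen(s,*Y,(280,170,310,195));print(pt,n1,ps,n2)
r=least_squares(lambda X:np.r_[np.array(proj(c,X))-pt,np.array(proj(s,X))-ps],[.56,.03,.12]);print("stopper",r.x.round(4),r.fun.round(2))
# ring outer contour in top view: cork + everything inside tray other than grey -> left/right/bottom edges
m=cv2.inRange(cv2.cvtColor(c['image'],cv2.COLOR_RGB2HSV),np.array((3,50,50)),np.array((19,255,255)))
v,u=np.nonzero(m[150:205,245:283]);v+=150;u+=245
P=np.array([ray(c,a,b,.033)[:2] for a,b in zip(u,v)])
h=cv2.convexHull(np.float32(P)).reshape(-1,2)
f=least_squares(lambda q:np.hypot(*(P-q).T)-.0295,[.56,.027],loss='soft_l1',f_scale=.002);print("ring annulus centre",f.x.round(4),len(P))
print("hull y",h[:,1].min(),h[:,1].max(),"x",h[:,0].min(),h[:,0].max())
E
```

```text
[258.37142857 168.9       ] 70 [294.7   181.225] 40
stopper [0.5581 0.0365 0.1236] [-0.15  0.27  0.39 -0.07]
ring annulus centre [0.5579 0.0262] 139
hull y -0.006238775 0.05773765 x 0.5225614 0.59233326
```

The stopper is about 10 mm off the ring axis, so the lean is about 8°. That's inside the limit, but I'd like it straighter. I'll regrip the neck lightly with the fingers closing along the row, which pulls it upright.

>>> {"fn": "drive_tool", "kwargs": {
  "moves": [
    {"x": 0, "y": 0, "z": 0, "rx": 0, "ry": 0, "rz": 0.16, "fingers": -0.25},
    {"x": 25, "y": 0, "z": 0, "rx": 0, "ry": 0, "rz": 0.32, "fingers": -0.25},
    {"x": 60, "y": 0, "z": 0, "rx": 0, "ry": 0, "rz": 0.48, "fingers": -0.25},
    {"x": 95, "y": 0, "z": 0, "rx": 0, "ry": 0, "rz": 0.64, "fingers": -0.25},
    {"x": 130, "y": 0, "z": 0, "rx": 0, "ry": 0, "rz": 0.8, "fingers": -0.25},
    {"x": 165, "y": 0, "z": 0, "rx": 0, "ry": 0, "rz": 0.96, "fingers": -0.25},
    {"x": 200, "y": 0, "z": 0, "rx": 0, "ry": 0, "rz": 1.12, "fingers": -0.25},
    {"x": 235, "y": 0, "z": 0, "rx": 0, "ry": 0, "rz": 1.28, "fingers": -0.25},
    {"x": 270, "y": 0, "z": 0, "rx": 0, "ry": 0, "rz": 1.43, "fingers": -0.25},
    {"x": 296, "y": 0, "z": 0, "rx": 0, "ry": 0, "rz": 1.571, "fingers": -0.25},
    {"x": 296, "y": 0, "z": 0, "rx": 0, "ry": 0, "rz": 1.571, "fingers": -0.25},
    {"x": 296, "y": 0, "z": 0, "rx": 0, "ry": 0, "rz": 1.571, "fingers": -0.25}
  ],
  "force": 3
}}

```text
time_s: 33.9
tool_pos: [0.5577, 0.0239, 0.22]
tool_rot: [179.9, 0.0, -2.5]
force: [-0.9, -0.6, 0.3]
grip_width: 0.0546
grasp_force: 0.0
```

```bash
python3 - <<'E'
from h import *
go(.558,.0262,.105,-2.6); print(sensors.get_obs()['grip_width'])
E
```

```text
[0.5577 0.0239 0.22  ] -> [  0.2  -2.5 115. ] rot [0.001 0.    0.002] F [-0.9 -0.6  0.3]
0.05463721293426235
```

>>> {"fn": "drive_tool", "kwargs": {
  "moves": [
    {"x": 0, "y": -5, "z": 30, "rx": 0, "ry": 0, "rz": 0, "fingers": -0.38},
    {"x": 0, "y": -5, "z": 60, "rx": 0, "ry": 0, "rz": 0, "fingers": -0.38},
    {"x": 0, "y": -5, "z": 85, "rx": 0, "ry": 0, "rz": 0, "fingers": -0.38},
    {"x": 0, "y": -5, "z": 105, "rx": 0, "ry": 0, "rz": 0, "fingers": -0.38},
    {"x": 0, "y": -5, "z": 114, "rx": 0, "ry": 0, "rz": 0, "fingers": -0.3},
    {"x": 0, "y": -4, "z": 114, "rx": 0, "ry": 0, "rz": 0, "fingers": -0.1},
    {"x": 0, "y": -3, "z": 114, "rx": 0, "ry": 0, "rz": 0, "fingers": 0.05},
    {"x": 0, "y": -3, "z": 114, "rx": 0, "ry": 0, "rz": 0, "fingers": 0.15},
    {"x": 0, "y": -3, "z": 114, "rx": 0, "ry": 0, "rz": 0, "fingers": 0.25},
    {"x": 0, "y": -3, "z": 114, "rx": 0, "ry": 0, "rz": 0, "fingers": 0.32},
    {"x": 0, "y": -3, "z": 114, "rx": 0, "ry": 0, "rz": 0, "fingers": 0.38},
    {"x": 0, "y": -3, "z": 114, "rx": 0, "ry": 0, "rz": 0, "fingers": 0.42},
    {"x": 0, "y": -3, "z": 114, "rx": 0, "ry": 0, "rz": 0, "fingers": 0.44},
    {"x": 0, "y": -3, "z": 114, "rx": 0, "ry": 0, "rz": 0, "fingers": 0.44}
  ],
  "force": 3
}}

```text
time_s: 35.65
tool_pos: [0.5579, 0.0279, 0.106]
tool_rot: [-180.0, 0.0, -2.6]
force: [-0.1, 0.4, 0.0]
grip_width: 0.0247
grasp_force: 3.0
```

>>> {"fn": "drive_tool", "kwargs": {
  "moves": [
    {"x": 0, "y": 1, "z": 0, "rx": 0, "ry": 0, "rz": 0, "fingers": 0.44},
    {"x": 0, "y": 1, "z": 0, "rx": 0, "ry": 0, "rz": 0, "fingers": 0.44},
    {"x": 0, "y": 1, "z": 0, "rx": 0, "ry": 0, "rz": 0, "fingers": 0.35},
    {"x": 0, "y": 1, "z": 0, "rx": 0, "ry": 0, "rz": 0, "fingers": 0.2},
    {"x": 0, "y": 1, "z": 0, "rx": 0, "ry": 0, "rz": 0, "fingers": 0},
    {"x": 0, "y": 1, "z": 0, "rx": 0, "ry": 0, "rz": 0, "fingers": -0.2},
    {"x": 0, "y": 1, "z": 0, "rx": 0, "ry": 0, "rz": 0, "fingers": -0.2},
    {"x": 0, "y": 1, "z": -25, "rx": 0, "ry": 0, "rz": 0, "fingers": -0.2},
    {"x": 0, "y": 1, "z": -70, "rx": 0, "ry": 0, "rz": 0, "fingers": -0.2},
    {"x": 0, "y": 1, "z": -120, "rx": 0, "ry": 0, "rz": 0, "fingers": -0.2},
    {"x": 0, "y": 55, "z": -130, "rx": 0, "ry": 0, "rz": 0, "fingers": -0.2},
    {"x": 0, "y": 110, "z": -130, "rx": 0, "ry": 0, "rz": 0, "fingers": -0.2},
    {"x": 0, "y": 165, "z": -130, "rx": 0, "ry": 0, "rz": 0, "fingers": -0.2},
    {"x": 0, "y": 220, "z": -130, "rx": 0, "ry": 0, "rz": 0, "fingers": -0.2},
    {"x": 0, "y": 275, "z": -130, "rx": 0, "ry": 0, "rz": 0, "fingers": -0.2},
    {"x": 0, "y": 320, "z": -130, "rx": 0, "ry": 0, "rz": 0, "fingers": -0.2},
    {"x": 0, "y": 320, "z": -130, "rx": 0, "ry": 0, "rz": 0, "fingers": -0.2},
    {"x": 0, "y": 320, "z": -130, "rx": 0, "ry": 0, "rz": 0, "fingers": -0.2}
  ]
}}

```text
time_s: 37.9
tool_pos: [0.5437, -0.2911, 0.2358]
tool_rot: [-179.9, 0.0, -2.6]
force: [0.7, 1.0, 0.7]
grip_width: 0.0525
grasp_force: 0.0
```

```bash
python3 - <<'E'
from h import *
from scipy.optimize import least_squares
c=vision.read_camera("top");s=vision.read_camera("scene")
def cen(c,lo,hi,w):
    m=cv2.inRange(cv2.cvtColor(c['image'],cv2.COLOR_RGB2HSV),np.array(lo),np.array(hi))
    v,u=np.nonzero(m[w[1]:w[3],w[0]:w[2]]);return np.array([u.mean()+w[0],v.mean()+w[1]]),len(u)
Y=((20,110,80),(35,255,255))
pt,n1=cen(c,*Y,(245,150,275,190));ps,n2=cen(s,*Y,(280,170,315,195))
r=least_squares(lambda X:np.r_[np.array(proj(c,X))-pt,np.array(proj(s,X))-ps],[.56,.03,.12]);print("stopper",r.x.round(4),n1,n2)
m=cv2.inRange(cv2.cvtColor(c['image'],cv2.COLOR_RGB2HSV),np.array((3,50,50)),np.array((19,255,255)))
v,u=np.nonzero(m[150:205,245:283]);v+=150;u+=245
P=np.array([ray(c,a,b,.033)[:2] for a,b in zip(u,v)])
f=least_squares(lambda q:np.hypot(*(P-q).T)-.0295,[.56,.027],loss='soft_l1',f_scale=.002);print("ring",f.x.round(4))
cv2.imwrite("pics/f8.png",np.hstack([crop(c['image'],205,130,325,220,3.3),crop(s['image'],240,160,349,250,3.3)[:297]]))
E
```

```text
stopper [0.558  0.0266 0.1252] 72 40
ring [0.5581 0.0263]
```

View pics/f8.png

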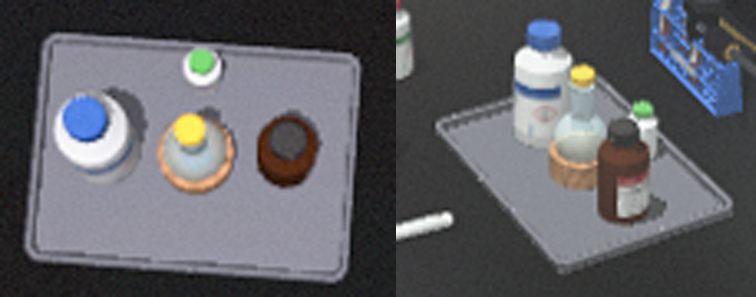

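The flask is now upright, with the stopper over the ring centre (189,130 in the left crop). All gaps are within limits, so I'm handing in.

```bash
python3 -c "
from cell import workorder
print(workorder.sign_off())"
```

```text
the job is handed in; nothing more can be done
None
```

The job is handed in at about 38 s: the ring is in the middle of the tray with the flask seated upright, the three bottles stand at roughly 2 cm gaps, and the robot is clear; I never went near the red-capped bottle or the white-lidded cup with anything low enough to touch them, though I did not re-measure the cup at the end, and the sign-off gave no verdict.

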